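Size a sample rod in the hole gauge at the goods-in desk

ROBOT

A 6-joint arm with a two-finger parallel gripper is mounted at the origin on the work surface. World frame = base frame: x ahead of the robot, y to its left, z up, the work surface at z = 0. Lengths are in m, angles in rad, forces in N, time in s.
With the tool pointing down it reaches from about 0.35 to 0.975 m from the base axis. Payload 4.9 kg.
Tool frame: the origin (TCP) lies at the very end of the fingers, on their centre line; the grasp point (between the pads) lies behind it (manip.grip_depth is the z of the grasp point in the tool frame, in m); z points along the fingers, y is the direction in which the jaws open and shut (so a half turn about z gives the same grasp; the last joint's range is limited). The gripper opens to 85 mm and grips with 20 to 120 N. Pads are 22 mm wide; open, the fingers measure 114 mm over their backs; the gripper's body (76 mm by 85 mm) begins 54 mm behind the grasp point. The pads swing forward as they close: fully open they stand 13 mm farther back than shut.
Start: joints at [1.139, 0.053, 1.613, -0, 1.476, -0.119], TCP at [0.192, 0.595, 0.231] pointing down, gripper open.
Joint ranges: [-3.01, 3.01], [-1.01, 2.22], [0.06, 2.58], [-1.02, 4.17], [0.09, 2.62], [-3.14, 3.14]. Speed limits (rad/s): [2.57, 2.57, 3.14, 3.14, 3.14, 3.14].

INTERFACE

Orientations are given as a unit quaternion [w, x, y, z].
In Python, from plant import state, optics, manip, silhouettes, place_of gives the robot as it stands. The module is installed in compiled form; this text tells all that it offers.
- The arm moves only by the tool jog_arm, never from a script. Its argument "increments" is a list of rows, each an object with "slide": the shift along the tool's x, y, z in mm, a list of three; "rotation": the turn, a rotation vector about the tool's x, y, z in degrees, a list of three. A call has 1 to 20 rows; each row shifts and turns the commanded pose from where the row before left it, along the tool's axes as they then stand; what a row does not reach is not made up. A row lasts 1/12 s, in which the tool goes at most 41.7 mm and 7.16 degrees, less where a joint would pass 70% of its speed; a pose out of reach is approached as far as the arm can. A call with a gripper value outside its range is refused whole. "fingers" is the opening, from 0 (shut) to 1 (fully open), set as the call begins (left out, the last holds). The fingers move at their own pace and stop on an object; the grip force is fixed at half the most. Time passes only in rows, so rows that do not move let the fingers close. It gives the time, the measured TCP pose, the force and the opening at its end, in the units of the state.
- state(): the state, without advancing time (a new reading comes with each control period).
- optics.grab_frame(name): name is "scene" or "side" or "wrist"; returns a dict with "frame" (384x512x3 uint8, blue, green, red), "camera_matrix" (3x3 intrinsics, pixels), "R" (3x3) and "t" (3): a world point X has camera coordinates R X + t. Camera axes: x right, y down, z forward; pixel columns grow to the right and rows downward; lengths in m; the calibration is good to about 2 mm. A picture is of the moment at which its call begins. There is no depth.
- manip.job_done(): hands the job in, once; it reports no verdict.
Trained networks look in the newest picture that a camera, given by its name, has taken for a name from the list of things; names that differ only in an ending like _2 or _b are one class to them, and where a whole thing is asked for, a point or a joint stands for the part that bears it (a point fixed in the world has none). Each returns a list of dicts, best first, with "score" (0 to 1); they miss things now and then, are a little off and sometimes report something else, mostly with a low value. They report only what shows in the picture. A call takes as long as a camera call. They do not tell look-alikes from the thing itself.
- silhouettes(thing, camera): "mask" (384x512 bool, what is visible of it) and "bbox" ([left, top, right, bottom] in pixels, round what is visible of it).
- place_of(thing, camera): "uv" ([column, row] in pixels: a listed point, or the origin of a listed thing).
The state is a dict: "time": time; "joint_pos": joint angles; "joint_vel": joint speeds; "joint_efforts": joint torques, N m; "tool_pos": TCP position; "tool_rot": TCP orientation; "contact_force": force on the tool from outside, world axes, zero at the start; "ft_torque": the same for the moment, N m; "gripper_width": opening from 0.0 (shut) to 1.0 (fully open).
Only numpy, scipy, OpenCV 4.12 (cv2) and the standard library are available. Lean on these libraries where they do the work, as an engineer would, in place of code of your own. Each camera call takes 0.05 s, during which the arm holds its last target.

TASK

Size the blue-capped sample rod in the yellow hole gauge: take it from the wooden rack, push it down through the widest hole until its tip comes out beneath the plate, draw it out, then step down and leave it standing, let go, in the smallest hole that it passes through, its foot on the gauge's base. Leave the red-capped and black-capped rods where they are in the rack.

Things in the scene. Friction and masses are not known exactly. Their poses are not given: they have to be found in the camera images.
- rod_blue: The rod to size: aluminium rod, 130 mm long overall, 24 mm in diameter, its lowest 20 mm tapering to a flat 14 mm foot; the top 40 mm is a blue plastic grip cap 26 mm in diameter. About 160 g. Origin at the centre of its foot, z up along the rod to the cap. At the start it stands upright in a pocket of the rack, its foot 10 mm above the desk; which rod is in which pocket varies
- rod_red: Bystander: aluminium rod, 130 mm long overall, 28 mm in diameter, its lowest 20 mm tapering to a flat 14 mm foot; the top 40 mm is a red plastic grip cap 26 mm in diameter. Origin at the centre of its foot, z up along the rod to the cap. At the start it stands upright in a pocket of the rack, its foot 10 mm above the desk; which rod is in which pocket varies
- rod_black: Bystander: aluminium rod, 130 mm long overall, 18 mm in diameter, its lowest 20 mm tapering to a flat 14 mm foot; the top 40 mm is a black plastic grip cap 26 mm in diameter. Origin at the centre of its foot, z up along the rod to the cap. At the start it stands upright in a pocket of the rack, its foot 10 mm above the desk; which rod is in which pocket varies
- rack: Fixed wooden block, 80 x 240 mm and 50 mm high, with three round pockets 32 mm in diameter and 40 mm deep in a row along its y axis, 75 mm apart, each holding a rod. Origin at the centre of its underside; y along the long side, x across it, z up. It may stand to the left or the right of the gauge
- gauge: Fixed hole gauge: a yellow plate 80 x 240 mm, 40 mm thick, its top 70 mm above the desk, standing on end legs over a dark steel base 5 mm thick; between base and plate there are 25 mm of free height. Three round through holes in a row along its y axis: 48 mm at y = +75 mm, 34 mm at y = 0, 20 mm at y = -65 mm. Origin at the centre of its underside; y along the long side, x across it, z up
- hole_wide (a point): Centre of the mouth of the 48 mm hole, on the plate's top face, 70 mm above the desk; z up
- hole_middle (a point): Centre of the mouth of the 34 mm hole, on the plate's top face, 70 mm above the desk; z up
- hole_narrow (a point): Centre of the mouth of the 20 mm hole, on the plate's top face, 70 mm above the desk; z up
Mind the look-alikes: they are no part of the job. Leave any green look-alike of the rod_blue alone.

How it is judged:
On the way, in this order (a step that is already met when the one before it is completed fails the run):
1. the blue-capped rod goes down through the widest hole until its foot is below the plate (horizontal distance between rod_blue and hole_wide below 0.025 m and z of rod_blue in the frame of hole_wide below -0.045 m), for 0.1 s.
2. the rod is drawn out of the widest hole, its foot above the plate (z of rod_blue in the frame of hole_wide above 0 m).
3. the rod goes down through the middle hole until its foot is below the plate (horizontal distance between rod_blue and hole_middle below 0.02 m and z of rod_blue in the frame of hole_middle below -0.045 m), for 0.1 s.
At the end, for the whole second after the job is handed in: The blue-capped rod stands in the middle (34 mm) hole, its foot within 20 mm sideways of the hole's axis and more than 55 mm below the plate's top (on the base it is 65 mm below), at rest (under 20 mm/s) and released (horizontal distance between rod_blue and hole_middle below 0.02 m and z of rod_blue in the frame of hole_middle below -0.055 m and linear speed of rod_blue below 0.02 m/s); the robot touches nothing.
It fails at once if the red-capped rod is moved more than 25 mm or tipped more than 20 degrees (distance of rod_red from where it was at the start of the episode above 0.025 m or angle between rod_red's own z axis and vertical above 0.35 rad).
It fails at once if the black-capped rod is moved more than 25 mm or tipped more than 20 degrees (distance of rod_black from where it was at the start of the episode above 0.025 m or angle between rod_black's own z axis and vertical above 0.35 rad).
It also fails if it takes over 48 s, if anything falls off the work surface, if the arm or the gripper's body presses on something with over 40 N, if the wrist force passes 120 N, or if a joint passes its speed limit or range.

## Working session

There is one attempt and no reset: what is moved stays moved. The work goes in short steps, Python scripts to look and compute and a tool call to move; the robot and the scene stay as the last step left them, time stands still between calls to the robot, and variables do not carry over. Pictures are saved under pics/ and viewed, and the job is handed in when it is done.

Besides the shell and the picture viewer there is one more tool, called after ">>>" as name([rows], argument=value, ...), one row to a line, values as JSON. jog_arm: Moves the arm, as the interface text tells. Its arguments: {"type":"object","properties":{"increments":{"type":"array","items":{"type":"object","properties":{"slide":{"type":"array","items":{"type":"number"}},"rotation":{"type":"array","items":{"type":"number"}}}}},"fingers":{"type":"number"}},"required":["increments"]}

```bash
mkdir -p pics
python3 - <<'E'
from plant import state, optics, manip, silhouettes, place_of
import cv2, numpy as np
s=state(); print({k:np.round(v,3) for k,v in s.items()}, manip.grip_depth)
for c in ("scene","side"):
    f=optics.grab_frame(c); cv2.imwrite(f"pics/{c}0.png",f["frame"])
    np.savez(f"{c}.npz",K=f["camera_matrix"],R=f["R"],t=f["t"])
    print(c,"cam at",np.round(-f["R"].T@f["t"],3))
    for n in ("rod_blue","rod_red","rod_black","rack","gauge","hole_wide","hole_middle","hole_narrow"):
        print(n,[(np.round(d["uv"],1),round(d["score"],2)) for d in place_of(n,c)])
    print([ (d["bbox"],round(d["score"],2)) for d in silhouettes("rod_blue",c)])
E
```

```text
{'time': np.float64(0.0), 'joint_pos': array([ 1.139,  0.053,  1.614,  0.   ,  1.476, -0.119]), 'joint_vel': array([ 0.   , -0.001, -0.   , -0.001,  0.   , -0.001]), 'joint_efforts': array([-1.0000e-03, -3.9367e+01, -3.7018e+01, -0.0000e+00,  7.0000e-03,
       -0.0000e+00]), 'tool_pos': array([0.192, 0.594, 0.23 ]), 'tool_rot': array([-0.   ,  0.156,  0.988, -0.001]), 'contact_force': array([1.038, 1.04 , 0.349]), 'ft_torque': array([-0.015,  0.025,  0.05 ]), 'gripper_width': np.float64(1.0)} -0.0187
scene cam at [ 0.997 -0.822  0.691]
rod_blue [(array([195.3, 265.9]), 0.88), (array([160.8, 286.9]), 0.85)]
rod_red [(array([210.2, 242.9]), 0.77)]
rod_black [(array([228. , 234.2]), 0.8)]
rack [(array([210.6, 249.5]), 0.92)]
gauge [(array([284.4, 176.2]), 0.82)]
hole_wide [(array([289.2, 147.4]), 0.56)]
hole_middle [(array([287.9, 157.3]), 0.85)]
hole_narrow [(array([285.4, 168.8]), 0.87)]
[([145.6, 241.9, 163.6, 288.3], 0.76), ([185.2, 220.4, 198.1, 256.5], 0.55)]
side cam at [ 0.334 -0.684  0.884]
rod_blue [(array([287.2, 340.4]), 0.57), (array([263.3, 122.4]), 0.56)]
rod_red [(array([284.3, 255.7]), 0.71)]
rod_black [(array([277.9, 226.2]), 0.8), (array([284., 258.]), 0.74)]
rack [(array([283.8, 260.9]), 0.62), (array([234.1,  93.5]), 0.27)]
gauge [(array([251.7, 126.4]), 0.76), (array([279.5, 227.3]), 0.57)]
hole_wide [(array([233.5,  89.3]), 0.62)]
hole_middle [(array([251.3, 106.6]), 0.96)]
hole_narrow []
[([283.3, 251.8, 304.1, 286.1], 0.91), ([282.5, 301.7, 296.9, 339.9], 0.55)]
```

Run:
```python
import cv2
a=cv2.imread("pics/scene0.png")[100:310,120:350]; b=cv2.imread("pics/side0.png")[60:384,160:400]
cv2.imwrite("pics/a.png",cv2.resize(a,None,fx=2.8,fy=2.8,interpolation=cv2.INTER_CUBIC)); cv2.imwrite("pics/b.png",cv2.resize(b,None,fx=1.85,fy=1.85,interpolation=cv2.INTER_CUBIC))
```

```text
(no output)
```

View pics/a.png

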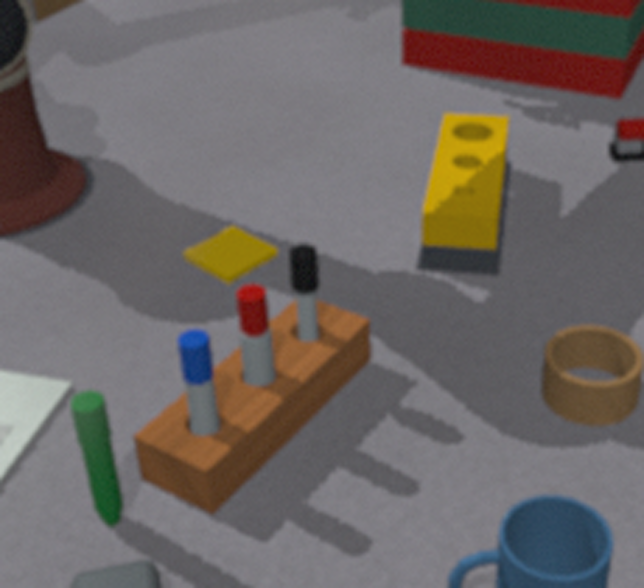

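View pics/b.png

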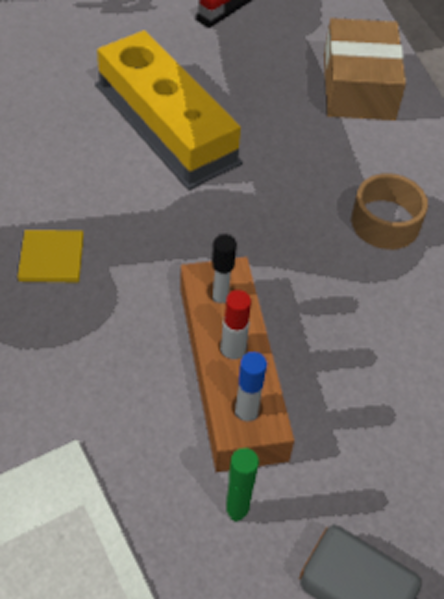

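The blue-named candidates are the rod with the blue cap in the near rack pocket (scene ≈(190,227), side ≈(296,262)) and the free-standing green look-alike (scene ≈(155,265), side ≈(290,322)). The first fits: it has a blue cap on an aluminium rod and stands in the rack. Both enlarged crops confirm it. Next I fit the poses.

```bash
cat > h.py <<'E'
import numpy as np, cv2
from scipy.optimize import minimize, least_squares
C={c:dict(np.load(f"{c}.npz")) for c in ("scene","side")}
def proj(c,X):
    X=np.atleast_2d(X); p=(C[c]["R"]@X.T).T+C[c]["t"]; q=(C[c]["K"]@p.T).T; return q[:,:2]/q[:,2:]
def box(p,z0,z1,w=.08,l=.24):
    x,y,a=p; c,s=np.cos(a),np.sin(a)
    return np.array([[x+c*u-s*v,y+s*u+c*v,z] for u in(-w/2,w/2) for v in(-l/2,l/2) for z in(z0,z1)])
def raster(c,X,k=8):
    uv=proj(c,X); h=cv2.convexHull(((uv+.5)*k*16-8).astype(np.int32))
    m=np.zeros((384*k//1,512*k),np.uint8); cv2.fillPoly(m,[h],255,shift=4); return cv2.resize(m,(512,384),interpolation=cv2.INTER_AREA)/255.
def ray(c,uv,z):
    d=C[c]["R"].T@np.linalg.inv(C[c]["K"])@np.array([*uv,1.]); o=-C[c]["R"].T@C[c]["t"]; return o+d*(z-o[2])/d[2]
def tri(us):
    f=lambda X:np.concatenate([(proj(c,X)[0]-u) for c,u in us.items()])
    r=least_squares(f,[.4,.1,.1]); return r.x,r.fun
E
python3 - <<'E'
from h import *
im={c:cv2.imread(f"pics/{c}0.png") for c in C}
hsv={c:cv2.cvtColor(im[c],cv2.COLOR_BGR2HSV) for c in C}
def big(m,near=None):
    n,l,s,ce=cv2.connectedComponentsWithStats(m.astype(np.uint8)); 
    i=1+np.argmax(s[1:,4]) if near is None else 1+np.argmin(np.hypot(*(ce[1:]-near).T)+1e3*(s[1:,4]<30))
    return l==i,ce[i],s[i]
near={"blue":{"scene":(190,227),"side":(296,262)},"red":{"scene":(210,211),"side":(288,228)},"black":{"scene":(229,196),"side":(281,197)}}
for k in near:
    us={}
    for c in C:
        H,S,V=cv2.split(hsv[c])
        m={"blue":(H>105)&(H<130)&(S>140),"red":((H<6)|(H>174))&(S>180),"black":(V<50)}[k]
        _,ce,st=big(m,near[k][c]); us[c]=ce; print(k,c,ce.round(1),st)
    X,r=tri(us); print(k,"cap",X.round(4),r.round(1),[ray(c,us[c],.12).round(4)[:2] for c in C])
for c in C:
    for n,uv in {"scene":[(289.2,147.4),(287.9,157.3),(285.4,168.8)],"side":[(233.5,89.3),(251.3,106.6)]}[c] and list(enumerate({"scene":[(289.2,147.4),(287.9,157.3),(285.4,168.8)],"side":[(233.5,89.3),(249.3,107),(264,122)]}[c])):
        print(c,"hole",n,ray(c,uv,.07).round(4))
m={}
for c in C:
    H,S,V=cv2.split(hsv[c]); mm=((H>18)&(H<32)&(S>150))
    a,ce,st=big(mm,(284,160) if c=="scene" else (250,115))
    hull=cv2.convexHull(np.argwhere(a)[:,::-1].astype(np.int32)); z=np.zeros((384,512),np.uint8); cv2.fillPoly(z,[hull],1); m[c]=z.astype(float); print("gauge",c,st)
g0=ray("scene",(287.9,157.3),.07); w=ray("scene",(289.2,147.4),.07)-ray("scene",(285.4,168.8),.07)
p0=[g0[0],g0[1],np.arctan2(w[1],w[0])-np.pi/2]; print(p0)
def fit(cs,p0,z0,z1,m):
    f=lambda p:sum(np.abs(raster(c,box(p,z0,z1))-m[c]).sum() for c in cs)
    r=minimize(f,p0,method="Nelder-Mead",options=dict(initial_simplex=np.array(p0)+np.array([[0,0,0],[.02,0,0],[0,.02,0],[0,0,.1]]),xatol=1e-4,fatol=.1))
    return r.x.round(4),round(r.fun,1)
for cs in (["scene"],["side"],["scene","side"]):
    print("gauge fit",cs,fit(cs,p0,.03,.07,m))
E
```

```text
blue scene [189.4 226.8] [184 218  11  19 172]
blue side [296.1 260.8] [290 250  14  22 253]
blue cap [ 0.5133 -0.269   0.1209] [-0.   0.1  0.  -0.1] [array([ 0.5126, -0.268 ]), array([ 0.5135, -0.2686])]
red scene [209.8 209.9] [205 202  10  17 133]
red side [288.  226.8] [282 217  14  21 235]
red cap [ 0.5186 -0.1944  0.1217] [-0.   0.1  0.  -0.1] [array([ 0.5171, -0.1922]), array([ 0.519 , -0.1934])]
black scene [228.1 195.6] [224 188   9  16 134]
black side [280.7 196.6] [275 187  13  21 225]
black cap [ 0.524  -0.1194  0.1203] [ 0.1 -0.1 -0.   0.1] [array([ 0.5238, -0.1195]), array([ 0.5241, -0.119 ])]
scene hole 0 [0.5117 0.2805 0.07  ]
scene hole 1 [0.5367 0.2163 0.07  ]
scene hole 2 [0.5605 0.1467 0.07  ]
side hole 0 [0.5071 0.2889 0.07  ]
side hole 1 [0.5326 0.2128 0.07  ]
side hole 2 [0.5561 0.1515 0.07  ]
gauge scene [ 271  141   30   48 1202]
gauge side [ 213   77   77   76 2867]
[np.float64(0.5366646646166454), np.float64(0.21625763973615098), np.float64(0.35003376120560303)]
gauge fit ['scene'] (array([0.534 , 0.2149, 0.365 ]), np.float64(38.6))
gauge fit ['side'] (array([0.5327, 0.2145, 0.3525]), np.float64(56.8))
gauge fit ['scene', 'side'] (array([0.533 , 0.2147, 0.3553]), np.float64(112.0))
```

>>> jog_arm([
  {"rotation": [0, 0, 7]},
  {"rotation": [0, 0, 7]},
  {"rotation": [0, 0, 7]},
  {"rotation": [0, 0, 7]},
  {"rotation": [0, 0, 7]},
  {"rotation": [0, 0, 7]},
  {"rotation": [0, 0, 7]},
  {"rotation": [0, 0, 7]},
  {"rotation": [0, 0, 7]},
  {"rotation": [0, 0, 7]},
  {"rotation": [0, 0, 6]},
  {},
])

```text
invalid input
```

>>> jog_arm([
  {"slide": [-30, 14, 0]},
  {"slide": [-30, 14, 0]},
  {"slide": [-30, 14, 0]},
  {"slide": [-30, 14, 0]},
  {"slide": [-30, 14, 0]},
  {"slide": [-30, 14, 0]},
  {"slide": [-30, 14, 0]},
  {"slide": [-30, 14, 0]},
  {"slide": [-30, 14, 0]},
  {"slide": [-30, 14, 0]},
  {"slide": [-30, 14, 0]},
  {"slide": [-30, 14, 0]},
  {"slide": [-30, 14, 0]},
  {"slide": [-30, 14, 0]},
  {"slide": [-30, 14, 0]},
  {"slide": [-30, 14, 0]},
  {"slide": [-30, 14, 0]},
  {"slide": [-30, 14, 0]},
  {"slide": [-30, 14, 0]},
  {"slide": [-30, 14, 0]},
])

```text
invalid input
```

>>> jog_arm([
  {"slide": [0, 0, 0], "rotation": [0, 0, 7]},
  {"slide": [0, 0, 0], "rotation": [0, 0, 7]},
  {"slide": [0, 0, 0], "rotation": [0, 0, 7]},
  {"slide": [0, 0, 0], "rotation": [0, 0, 7]},
  {"slide": [0, 0, 0], "rotation": [0, 0, 7]},
  {"slide": [0, 0, 0], "rotation": [0, 0, 7]},
  {"slide": [0, 0, 0], "rotation": [0, 0, 7]},
  {"slide": [0, 0, 0], "rotation": [0, 0, 7]},
  {"slide": [0, 0, 0], "rotation": [0, 0, 7]},
  {"slide": [0, 0, 0], "rotation": [0, 0, 7]},
  {"slide": [0, 0, 0], "rotation": [0, 0, 6]},
  {"slide": [0, 0, 0], "rotation": [0, 0, 0]},
])

```text
time: 2.0
tool_pos: [0.1923, 0.5947, 0.2313]
tool_rot: [0.0, 0.731, 0.682, 0.0]
contact_force: [-0.7, 0.7, 1.0]
gripper_width: 1.002
```

>>> jog_arm([
  {"slide": [-30, 14, 0], "rotation": [0, 0, 0]},
  {"slide": [-30, 14, 0], "rotation": [0, 0, 0]},
  {"slide": [-30, 14, 0], "rotation": [0, 0, 0]},
  {"slide": [-30, 14, 0], "rotation": [0, 0, 0]},
  {"slide": [-30, 14, 0], "rotation": [0, 0, 0]},
  {"slide": [-30, 14, 0], "rotation": [0, 0, 0]},
  {"slide": [-30, 14, 0], "rotation": [0, 0, 0]},
  {"slide": [-30, 14, 0], "rotation": [0, 0, 0]},
  {"slide": [-30, 14, 0], "rotation": [0, 0, 0]},
  {"slide": [-30, 14, 0], "rotation": [0, 0, 0]},
  {"slide": [-30, 14, 0], "rotation": [0, 0, 0]},
  {"slide": [-30, 14, 0], "rotation": [0, 0, 0]},
  {"slide": [-30, 14, 0], "rotation": [0, 0, 0]},
  {"slide": [-30, 14, 0], "rotation": [0, 0, 0]},
  {"slide": [-30, 14, 0], "rotation": [0, 0, 0]},
  {"slide": [-30, 14, 0], "rotation": [0, 0, 0]},
  {"slide": [-30, 14, 0], "rotation": [0, 0, 0]},
  {"slide": [-30, 14, 0], "rotation": [0, 0, 0]},
  {"slide": [-30, 14, 0], "rotation": [0, 0, 0]},
  {"slide": [-30, 14, 0], "rotation": [0, 0, 0]},
])

```text
time: 3.67
tool_pos: [0.4309, -0.0248, 0.2316]
tool_rot: [0.0, 0.73, 0.683, 0.0]
contact_force: [1.2, 0.2, -0.4]
gripper_width: 1.004
```

>>> jog_arm([
  {"slide": [-30, 12, 0], "rotation": [0, 0, 0]},
  {"slide": [-30, 12, 0], "rotation": [0, 0, 0]},
  {"slide": [-30, 12, 0], "rotation": [0, 0, 0]},
  {"slide": [-30, 12, 0], "rotation": [0, 0, 0]},
  {"slide": [-30, 12, 0], "rotation": [0, 0, 0]},
  {"slide": [-30, 12, 0], "rotation": [0, 0, 0]},
  {"slide": [-30, 13, 0], "rotation": [0, 0, 0]},
  {"slide": [-27, 14, 0], "rotation": [0, 0, 0]},
  {"slide": [0, 0, 0], "rotation": [0, 0, 0]},
  {"slide": [0, 0, 0], "rotation": [0, 0, 0]},
  {"slide": [0, 0, 0], "rotation": [0, 0, 0]},
])

```text
time: 4.58
tool_pos: [0.513, -0.2659, 0.2311]
tool_rot: [-0.0, 0.73, 0.683, 0.0]
contact_force: [1.1, 0.3, -0.1]
gripper_width: 0.999
```

Run:
```python
from plant import *
from h import *
print(state()["tool_pos"],state()["tool_rot"])
f=optics.grab_frame("wrist"); cv2.imwrite("pics/w1.png",f["frame"])
C["w"]=dict(K=f["camera_matrix"],R=f["R"],t=f["t"]); print((-f["R"].T@f["t"]).round(3))
im=f["frame"]; H,S,V=cv2.split(cv2.cvtColor(im,cv2.COLOR_BGR2HSV)); m=(H>105)&(H<130)&(S>140)
n,l,s,ce=cv2.connectedComponentsWithStats(m.astype(np.uint8)); print(s[1:][s[1:,4]>50],ce[1:][s[1:,4]>50])
print("pred top",proj("w",[[.5133,-.2687,.14],[.5133,-.2687,.12]]))
```

```text
[ 0.51295776 -0.26594126  0.23107484] [-4.30696728e-04  7.30412267e-01  6.83006392e-01  5.96134945e-05]
[ 0.519 -0.196  0.373]
[[244 177  29  37 864]] [[257.82986111 195.29050926]]
pred top [[254.71529129 200.28190595]
 [254.79919634 193.7000608 ]]
```

View pics/w1.png

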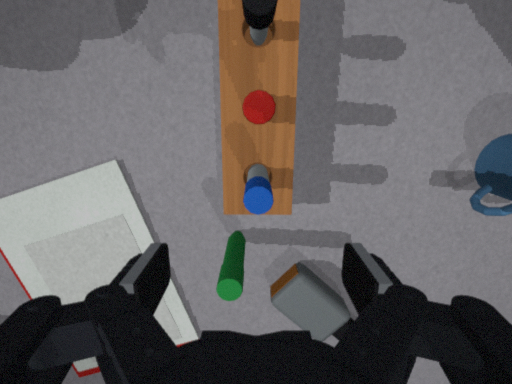

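The wrist view shows the blue cap at (258,200), centred between the fingers (columns 165 to 345). The red and black rods are above it in line, and the green look-alike stands beside it at (232,265), clear of the fingers.

>>> jog_arm([
  {"slide": [-3, 1, 20], "rotation": [0, 0, 0]},
  {"slide": [0, 0, 20], "rotation": [0, 0, 0]},
  {"slide": [0, 0, 20], "rotation": [0, 0, 0]},
  {"slide": [0, 0, 20], "rotation": [0, 0, 0]},
  {"slide": [0, 0, 20], "rotation": [0, 0, 0]},
  {"slide": [0, 0, 15], "rotation": [0, 0, 0]},
  {"slide": [0, 0, 15], "rotation": [0, 0, 0]},
  {"slide": [0, 0, 0], "rotation": [0, 0, 0]},
  {"slide": [0, 0, 0], "rotation": [0, 0, 0]},
])

```text
time: 5.38
tool_pos: [0.5134, -0.268, 0.1009]
tool_rot: [-0.001, 0.73, 0.683, -0.0]
contact_force: [-0.6, -0.2, -0.2]
gripper_width: 1.003
```

>>> jog_arm([
  {"slide": [0, 0, 0], "rotation": [0, 0, 0]},
  {"slide": [0, 0, 0], "rotation": [0, 0, 0]},
  {"slide": [0, 0, 0], "rotation": [0, 0, 0]},
  {"slide": [0, 0, 0], "rotation": [0, 0, 0]},
  {"slide": [0, 0, 0], "rotation": [0, 0, 0]},
  {"slide": [0, 0, 0], "rotation": [0, 0, 0]},
  {"slide": [0, 0, 0], "rotation": [0, 0, 0]},
  {"slide": [0, 0, 0], "rotation": [0, 0, 0]},
  {"slide": [0, 0, 0], "rotation": [0, 0, 0]},
  {"slide": [0, 0, 0], "rotation": [0, 0, 0]},
  {"slide": [0, 0, 0], "rotation": [0, 0, 0]},
  {"slide": [0, 0, 0], "rotation": [0, 0, 0]},
], fingers=0)

```text
time: 6.38
tool_pos: [0.5145, -0.2697, 0.1022]
tool_rot: [0.001, 0.731, 0.682, 0.0]
contact_force: [0.8, 1.1, 4.6]
gripper_width: 0.289
```

Run:
```python
from plant import *
import cv2
s=state();print(s["tool_pos"],s["gripper_width"],s["contact_force"])
a=optics.grab_frame("scene")["frame"][170:300,130:260]; b=optics.grab_frame("side")["frame"][160:360,220:340]
import numpy as np
cv2.imwrite("pics/g.png",np.hstack([cv2.resize(a,(400,400)),cv2.resize(b,(240*1,400))]))
```

```text
[ 0.51445867 -0.2697381   0.10219855] 0.2893749963114478 [0.77140732 1.06127957 4.62878368]
```

View pics/g.png

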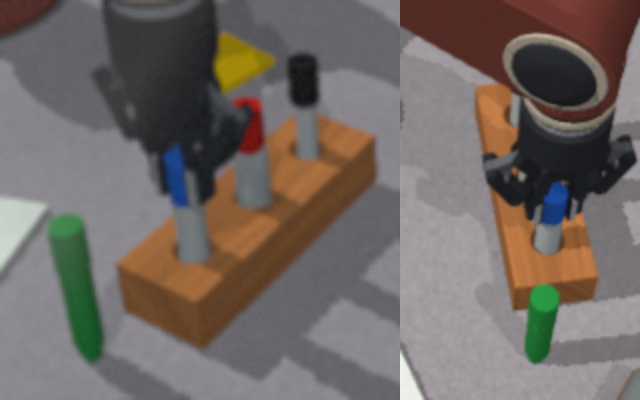

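The blue cap is held between the pads (opening 0.29 ≈ 25 mm). Red, black and green are undisturbed. Next I lift it clear.

>>> jog_arm([
  {"slide": [0, 0, -8], "rotation": [0, 0, 0]},
  {"slide": [0, 0, -14], "rotation": [0, 0, 0]},
  {"slide": [0, 0, -20], "rotation": [0, 0, 0]},
  {"slide": [0, 0, -20], "rotation": [0, 0, 0]},
  {"slide": [0, 0, -20], "rotation": [0, 0, 0]},
  {"slide": [0, 0, -20], "rotation": [0, 0, 0]},
  {"slide": [0, 0, -20], "rotation": [0, 0, 0]},
  {"slide": [0, 0, -20], "rotation": [0, 0, 0]},
  {"slide": [0, 0, -12], "rotation": [0, 0, 0]},
  {"slide": [0, 0, -6], "rotation": [0, 0, 0]},
  {"slide": [0, 0, 0], "rotation": [0, 0, 0]},
])

```text
time: 7.4
tool_pos: [0.5144, -0.2697, 0.2631]
tool_rot: [0.001, 0.731, 0.682, 0.0]
contact_force: [0.4, 0.1, -1.7]
gripper_width: 0.288
```

>>> jog_arm([
  {"slide": [15, -1, 0], "rotation": [0, 0, 0]},
  {"slide": [30, -3, 0], "rotation": [0, 0, 0]},
  {"slide": [30, -3, 0], "rotation": [0, 0, 0]},
  {"slide": [30, -3, 0], "rotation": [0, 0, 0]},
  {"slide": [30, -3, 0], "rotation": [0, 0, 0]},
  {"slide": [30, -3, 0], "rotation": [0, 0, 0]},
  {"slide": [30, -3, 0], "rotation": [0, 0, 0]},
  {"slide": [30, -3, 0], "rotation": [0, 0, 0]},
  {"slide": [30, -2, 0], "rotation": [0, 0, 0]},
  {"slide": [30, -2, 0], "rotation": [0, 0, 0]},
  {"slide": [30, -2, 0], "rotation": [0, 0, 0]},
  {"slide": [30, -2, 0], "rotation": [0, 0, 0]},
  {"slide": [30, -2, 0], "rotation": [0, 0, 0]},
  {"slide": [30, -2, 0], "rotation": [0, 0, 0]},
  {"slide": [30, -2, 0], "rotation": [0, 0, 0]},
  {"slide": [30, -2, 0], "rotation": [0, 0, 0]},
  {"slide": [30, -2, 0], "rotation": [0, 0, 0]},
  {"slide": [30, -3, 0], "rotation": [0, 0, 0]},
  {"slide": [18, -2, 0], "rotation": [0, 0, 0]},
  {"slide": [10, -1, 0], "rotation": [0, 0, 0]},
])

```text
time: 9.07
tool_pos: [0.5039, 0.2878, 0.2589]
tool_rot: [-0.001, 0.73, 0.684, -0.002]
contact_force: [0.0, -0.2, -2.4]
gripper_width: 0.288
```

>>> jog_arm([
  {"slide": [0, 0, 0], "rotation": [0, 0, 0]},
  {"slide": [0, 0, 0], "rotation": [0, 0, 0]},
  {"slide": [0, 0, 0], "rotation": [0, 0, 0]},
])

```text
time: 9.32
tool_pos: [0.5056, 0.2845, 0.2606]
tool_rot: [-0.0, 0.731, 0.682, -0.001]
contact_force: [0.2, -0.3, -1.3]
gripper_width: 0.288
```

Run:
```python
from plant import *
import cv2, numpy as np
s=state();print(s["tool_pos"],s["tool_rot"],s["gripper_width"],s["contact_force"])
a=optics.grab_frame("scene")["frame"]; b=optics.grab_frame("side")["frame"]; w=optics.grab_frame("wrist")["frame"]
cv2.imwrite("pics/s2.png",a);cv2.imwrite("pics/d2.png",b);cv2.imwrite("pics/w2.png",w)
cv2.imwrite("pics/m2.png",np.hstack([cv2.resize(a[60:220,220:380],(400,400),interpolation=2),cv2.resize(b[0:180,160:340],(400,400),interpolation=2)]))
```

```text
[0.50564785 0.28450967 0.26061697] [-4.40609338e-06  7.31168127e-01  6.82196930e-01 -7.20374513e-04] 0.2878617103965286 [ 0.18896323 -0.29196307 -1.29131616]
```

View pics/m2.png

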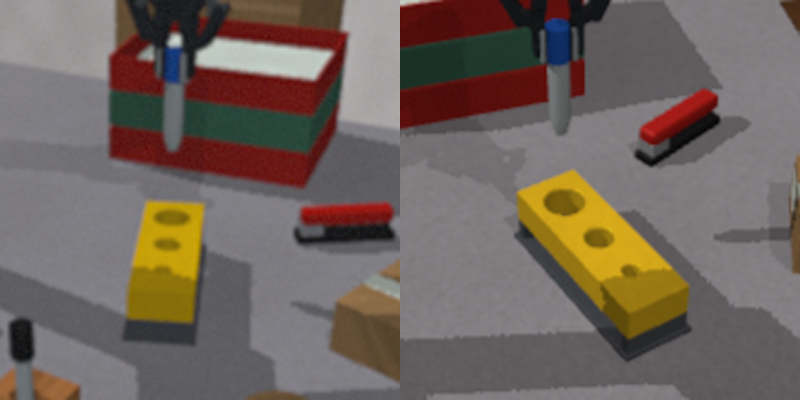

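View pics/w2.png

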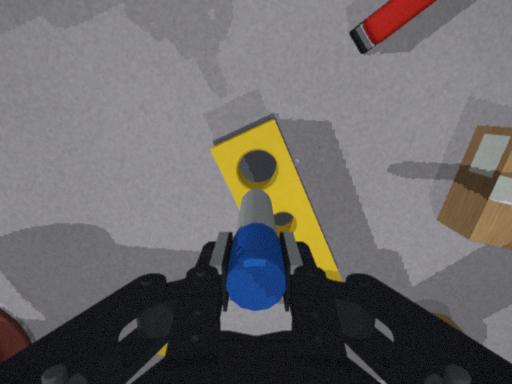

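Run:
```python
from h import *
print(tri({"scene":(289.2,119.5),"side":(232,59.5)}))
im={"scene":cv2.imread("pics/s2.png"),"side":cv2.imread("pics/d2.png")}
us={}
for c in C:
    H,S,V=cv2.split(cv2.cvtColor(im[c],cv2.COLOR_BGR2HSV)); m=(H>105)&(H<130)&(S>140)
    n,l,s,ce=cv2.connectedComponentsWithStats(m.astype(np.uint8))
    for i in range(1,n):
        if s[i,4]>30 and ce[i][1]<110: us[c]=ce[i]; print(c,s[i],ce[i])
print(tri(us))
for z in (.16,.17,.18): print(z,[proj(c,[.5056,.2845,z]).round(1) for c in C])
```

```text
(array([0.5054312 , 0.28617922, 0.16603442]), array([-0.07754903,  0.11962844,  0.02455792, -0.10510695]))
scene [286  79   7  14  74] [288.32432432  85.37837838]
side [225   9  12  20 213] [230.89201878  18.39906103]
(array([0.50409072, 0.2766283 , 0.28285088]), array([ 0.29716356, -0.48985835, -0.10364789,  0.40689525]))
0.16 [array([[288.9, 121.6]]), array([[232.3,  61.8]])]
0.17 [array([[289. , 118.7]]), array([[232.2,  58.4]])]
0.18 [array([[289.1, 115.7]]), array([[232.1,  55. ]])]
```

The foot is over the wide hole at about (0.505, 0.286, 0.168), with 12 mm of radial clearance, so I lower it by 154 mm.

>>> jog_arm([
  {"slide": [0, 0, 10], "rotation": [0, 0, 0]},
  {"slide": [0, 0, 20], "rotation": [0, 0, 0]},
  {"slide": [0, 0, 20], "rotation": [0, 0, 0]},
  {"slide": [0, 0, 20], "rotation": [0, 0, 0]},
  {"slide": [0, 0, 15], "rotation": [0, 0, 0]},
  {"slide": [0, 0, 15], "rotation": [0, 0, 0]},
  {"slide": [0, 0, 15], "rotation": [0, 0, 0]},
  {"slide": [0, 0, 15], "rotation": [0, 0, 0]},
  {"slide": [0, 0, 12], "rotation": [0, 0, 0]},
  {"slide": [0, 0, 8], "rotation": [0, 0, 0]},
  {"slide": [0, 0, 4], "rotation": [0, 0, 0]},
  {"slide": [0, 0, 0], "rotation": [0, 0, 0]},
  {"slide": [0, 0, 0], "rotation": [0, 0, 0]},
  {"slide": [0, 0, 0], "rotation": [0, 0, 0]},
  {"slide": [0, 0, 0], "rotation": [0, 0, 0]},
])

```text
time: 10.72
tool_pos: [0.5067, 0.2858, 0.1085]
tool_rot: [0.0, 0.731, 0.683, 0.001]
contact_force: [1.3, -0.1, -1.2]
gripper_width: 0.289
```

Run:
```python
from plant import *
import cv2, numpy as np
s=state();print(s["tool_pos"],s["gripper_width"],s["contact_force"])
a=optics.grab_frame("scene")["frame"]; b=optics.grab_frame("side")["frame"]
cv2.imwrite("pics/m3.png",np.hstack([cv2.resize(a[60:220,220:380],(400,400),interpolation=2),cv2.resize(b[0:180,160:340],(400,400),interpolation=2)]))
```

```text
[0.50665666 0.28579829 0.10853204] 0.28942504335622676 [ 1.3206896  -0.09533208 -1.20209027]
```

View pics/m3.png

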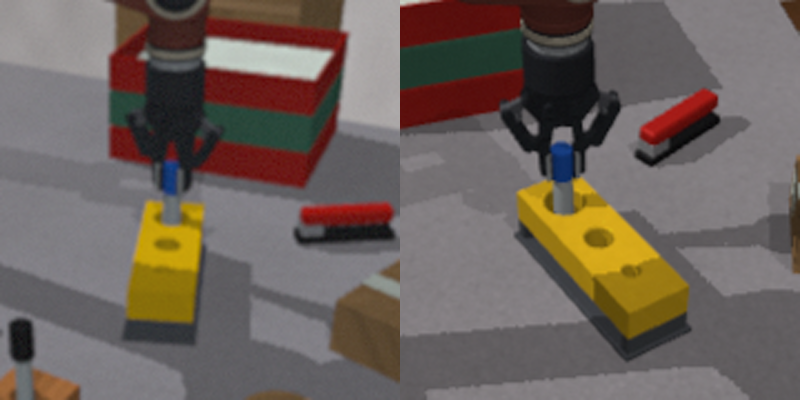

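The rod is down in the wide hole with no side load and the foot at about z 0.015. I go 3 mm lower for margin, then draw it out to a foot height of about 0.10 and move over the middle hole.

>>> jog_arm([
  {"slide": [0, 0, 3], "rotation": [0, 0, 0]},
  {"slide": [0, 0, 0], "rotation": [0, 0, 0]},
  {"slide": [0, 0, 0], "rotation": [0, 0, 0]},
  {"slide": [0, 0, 0], "rotation": [0, 0, 0]},
  {"slide": [0, 0, -10], "rotation": [0, 0, 0]},
  {"slide": [0, 0, -20], "rotation": [0, 0, 0]},
  {"slide": [0, 0, -20], "rotation": [0, 0, 0]},
  {"slide": [0, 0, -20], "rotation": [0, 0, 0]},
  {"slide": [0, 0, -15], "rotation": [0, 0, 0]},
  {"slide": [0, 0, -8], "rotation": [0, 0, 0]},
  {"slide": [0, 0, 0], "rotation": [0, 0, 0]},
  {"slide": [0, 0, 0], "rotation": [0, 0, 0]},
  {"slide": [-9, 4, 0], "rotation": [0, 0, 0]},
  {"slide": [-20, 9, 0], "rotation": [0, 0, 0]},
  {"slide": [-20, 9, 0], "rotation": [0, 0, 0]},
  {"slide": [-13, 6, 0], "rotation": [0, 0, 0]},
  {"slide": [-7, 3, 0], "rotation": [0, 0, 0]},
  {"slide": [0, 0, 0], "rotation": [0, 0, 0]},
  {"slide": [0, 0, 0], "rotation": [0, 0, 0]},
  {"slide": [0, 0, 0], "rotation": [0, 0, 0]},
])

```text
time: 12.48
tool_pos: [0.5317, 0.2149, 0.1967]
tool_rot: [-0.0, 0.731, 0.683, -0.0]
contact_force: [-0.3, -0.2, -1.4]
gripper_width: 0.288
```

Run:
```python
from plant import *
from h import *
s=state();print(s["tool_pos"],s["gripper_width"],s["contact_force"])
im={c:optics.grab_frame(c)["frame"] for c in C}
for c in C: cv2.imwrite(f"pics/{c}4.png",im[c])
for c in C: print(c,"foot if under TCP z.1",proj(c,[*s["tool_pos"][:2],.1]).round(1),"hole",proj(c,[.533,.2147,.07]).round(1))
a=im["scene"][100:200,250:330];b=im["side"][40:140,210:290]
cv2.imwrite("pics/m4.png",np.hstack([cv2.resize(x,(400,500),interpolation=2) for x in(a,b)]))
```

```text
[0.53165894 0.21488969 0.19671687] 0.2877993630367464 [-0.31417437 -0.19611928 -1.40129548]
scene foot if under TCP z.1 [[286.6 148.8]] hole [[286.7 157.3]]
side foot if under TCP z.1 [[248.7  97.3]] hole [[249.3 106.5]]
```

View pics/m4.png

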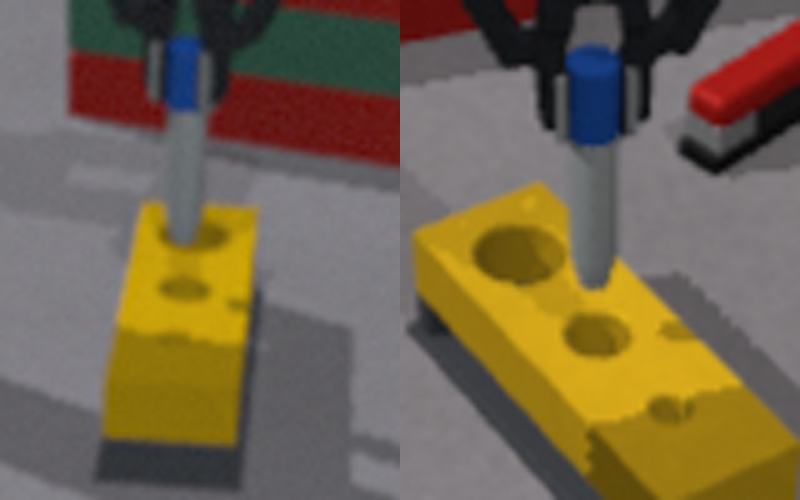

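The foot, at scene (287,148) and side (249,97), stands over the middle hole at (287,157.6) and (249.6,106.8), matching the prediction. I descend.

>>> jog_arm([
  {"slide": [0, 1, 8], "rotation": [0, 0, 0]},
  {"slide": [0, 0, 10], "rotation": [0, 0, 0]},
  {"slide": [0, 0, 10], "rotation": [0, 0, 0]},
  {"slide": [0, 0, 10], "rotation": [0, 0, 0]},
  {"slide": [0, 0, 10], "rotation": [0, 0, 0]},
  {"slide": [0, 0, 0], "rotation": [0, 0, 0]},
  {"slide": [0, 0, 0], "rotation": [0, 0, 0]},
])

```text
time: 13.17
tool_pos: [0.5323, 0.2143, 0.1478]
tool_rot: [-0.001, 0.731, 0.682, -0.001]
contact_force: [0.2, 1.8, -1.8]
gripper_width: 0.289
```

>>> jog_arm([
  {"slide": [0, 0, 8], "rotation": [0, 0, 0]},
  {"slide": [0, 0, 10], "rotation": [0, 0, 0]},
  {"slide": [0, 0, 10], "rotation": [0, 0, 0]},
  {"slide": [0, 0, 10], "rotation": [0, 0, 0]},
  {"slide": [0, 0, 5], "rotation": [0, 0, 0]},
  {"slide": [0, 0, 0], "rotation": [0, 0, 0]},
  {"slide": [0, 0, 0], "rotation": [0, 0, 0]},
  {"slide": [0, 0, 0], "rotation": [0, 0, 0]},
])

```text
time: 13.83
tool_pos: [0.5335, 0.2145, 0.1067]
tool_rot: [0.0, 0.731, 0.682, 0.0]
contact_force: [-0.3, 0.1, -1.4]
gripper_width: 0.291
```

Free so far, with only the rod's weight on the wrist. I go down to the base in small steps.

>>> jog_arm([
  {"slide": [0, 0, 3], "rotation": [0, 0, 0]},
  {"slide": [0, 0, 3], "rotation": [0, 0, 0]},
  {"slide": [0, 0, 1], "rotation": [0, 0, 0]},
  {"slide": [0, 0, 0], "rotation": [0, 0, 0]},
  {"slide": [0, 0, 0], "rotation": [0, 0, 0]},
])

```text
time: 14.25
tool_pos: [0.5331, 0.2144, 0.0992]
tool_rot: [-0.0, 0.731, 0.683, -0.0]
contact_force: [0.4, 0.5, -1.5]
gripper_width: 0.291
```

>>> jog_arm([
  {"slide": [0, 0, 1], "rotation": [0, 0, 0]},
  {"slide": [0, 0, 1], "rotation": [0, 0, 0]},
  {"slide": [0, 0, 0], "rotation": [0, 0, 0]},
  {"slide": [0, 0, 0], "rotation": [0, 0, 0]},
])

```text
time: 14.58
tool_pos: [0.5331, 0.2145, 0.0973]
tool_rot: [-0.0, 0.731, 0.682, -0.0]
contact_force: [-0.7, 0.2, -1.7]
gripper_width: 0.29
```

>>> jog_arm([
  {"slide": [0, 0, 1], "rotation": [0, 0, 0]},
  {"slide": [0, 0, 0], "rotation": [0, 0, 0]},
  {"slide": [0, 0, 0], "rotation": [0, 0, 0]},
  {"slide": [0, 0, 0], "rotation": [0, 0, 0]},
])

```text
time: 14.92
tool_pos: [0.5334, 0.2146, 0.0972]
tool_rot: [0.0, 0.731, 0.683, 0.0]
contact_force: [-2.4, -0.6, 5.2]
gripper_width: 0.286
```

>>> jog_arm([
  {"slide": [0, 0, 0.5], "rotation": [0, 0, 0]},
  {"slide": [0, 0, 0], "rotation": [0, 0, 0]},
  {"slide": [0, 0, 0], "rotation": [0, 0, 0]},
])

```text
time: 15.17
tool_pos: [0.5335, 0.2146, 0.0972]
tool_rot: [0.0, 0.731, 0.683, 0.0]
contact_force: [-3.2, 0.7, 7.0]
gripper_width: 0.287
```

The foot is on the base (+7 N). I release.

>>> jog_arm([
  {"slide": [0, 0, 0], "rotation": [0, 0, 0]},
  {"slide": [0, 0, 0], "rotation": [0, 0, 0]},
  {"slide": [0, 0, 0], "rotation": [0, 0, 0]},
  {"slide": [0, 0, 0], "rotation": [0, 0, 0]},
  {"slide": [0, 0, 0], "rotation": [0, 0, 0]},
  {"slide": [0, 0, 0], "rotation": [0, 0, 0]},
  {"slide": [0, 0, 0], "rotation": [0, 0, 0]},
  {"slide": [0, 0, 0], "rotation": [0, 0, 0]},
], fingers=0.8)

```text
time: 15.83
tool_pos: [0.5331, 0.2144, 0.0957]
tool_rot: [-0.0, 0.731, 0.682, -0.0]
contact_force: [0.3, -0.4, -0.3]
gripper_width: 0.801
```

>>> jog_arm([
  {"slide": [0, 0, -5], "rotation": [0, 0, 0]},
  {"slide": [0, 0, -10], "rotation": [0, 0, 0]},
  {"slide": [0, 0, -15], "rotation": [0, 0, 0]},
  {"slide": [0, 0, -20], "rotation": [0, 0, 0]},
  {"slide": [0, 0, -20], "rotation": [0, 0, 0]},
  {"slide": [0, 0, -20], "rotation": [0, 0, 0]},
  {"slide": [0, 0, -20], "rotation": [0, 0, 0]},
  {"slide": [0, 0, -15], "rotation": [0, 0, 0]},
  {"slide": [0, 0, -5], "rotation": [0, 0, 0]},
  {"slide": [0, 0, 0], "rotation": [0, 0, 0]},
  {"slide": [0, 0, 0], "rotation": [0, 0, 0]},
  {"slide": [0, 0, 0], "rotation": [0, 0, 0]},
])

```text
time: 16.83
tool_pos: [0.5324, 0.2143, 0.2244]
tool_rot: [-0.001, 0.731, 0.682, -0.001]
contact_force: [0.9, 0.8, 0.3]
gripper_width: 0.8
```

Run:
```python
from plant import *
from h import *
s=state();print(s["time"],s["tool_pos"],s["gripper_width"],s["contact_force"])
im={c:optics.grab_frame(c)["frame"] for c in C}
us={}
for c in C:
    H,S,V=cv2.split(cv2.cvtColor(im[c],cv2.COLOR_BGR2HSV)); m=(H>105)&(H<130)&(S>140)
    n,l,st,ce=cv2.connectedComponentsWithStats(m.astype(np.uint8))
    for i in range(1,n):
        if st[i,4]>30 and abs(ce[i]-proj(c,[.533,.2147,.115])[0]).max()<12: us[c]=ce[i]
print(us); print("cap centre",tri(us))
a=im["scene"][80:280,150:350];b=im["side"][40:340,180:380]
cv2.imwrite("pics/m5.png",np.hstack([cv2.resize(a,(400,400),interpolation=2),cv2.resize(b,(400,600),interpolation=2)[:400]]))
```

```text
16.8333 [0.53241453 0.21427321 0.22443128] 0.7995666778760215 [0.86356622 0.75595237 0.26903012]
{'scene': array([286.925, 144.225]), 'side': array([249.09868421,  92.51315789])}
cap centre (array([0.5325067 , 0.21414371, 0.11613436]), array([-0.07498272,  0.11026957,  0.02217212, -0.10155884]))
```

View pics/m5.png

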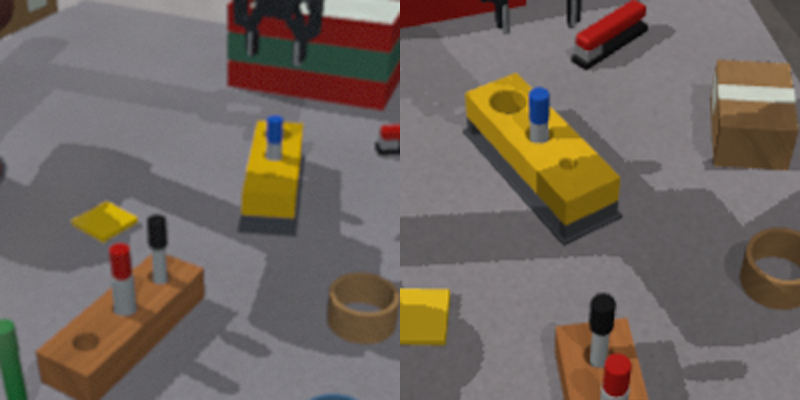

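```bash
python3 -c "
from plant import manip; print(manip.job_done())"
```

```text
the job is handed in; nothing more can be done
None
```

I took the blue-capped rod from the rack and lowered it through the 48 mm hole to a foot height of about 12 mm above the desk. I then drew it out and left it standing, released, in the 34 mm hole. The job was handed in at about 17 s of the 48 s allowed; no verdict is reported.

**Final check:** The two cameras place the cap's centre at (0.5325, 0.2141, 0.116). That puts the rod upright within 1 mm of the hole's axis, its foot about 6 mm above the desk, which is the base within measuring error. The gripper is clear, about 130 mm above where it let go, and the wrist force is near zero.

**Other rods:** The last pictures show the red and black rods still upright in the rack. I judged that by eye and did not measure their positions again. I never reached for the green look-alike, and the last pictures show it still standing.

**What disagreed:**
- The first two move calls were refused for their format and moved nothing.
- One reading of the cap while the fingers partly hid it was off by about 8 mm sideways. I used the foot reading instead, which agreed with the tool position to within 2 mm.

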